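# Point out the next sample and its place to the log camera

### The arm

A 6-joint arm with a two-finger parallel gripper is mounted at the origin on the work surface. World frame = base frame: x ahead of the robot, y to its left, z up, the work surface at z = 0. Lengths are in mm, angles in degrees, forces in N, time in s.
With the tool pointing down it reaches from about 325 to 1000 mm from the base axis. Payload 5.1 kg.
Tool frame: the origin (TCP) lies midway between the tips of the shut fingers; the grasp point (between the pads) lies 19 mm behind it; z points along the fingers, y is the direction in which the jaws open and shut (so a half turn about z gives the same grasp; the last joint's range is limited). The gripper opens to 85 mm and grips with 20 to 120 N. Pads are 22 mm wide; open, the fingers measure 114 mm over their backs; the gripper's body (76 mm by 85 mm) begins 54 mm behind the grasp point. The pads swing forward as they close: fully open they stand 13 mm farther back than shut.
Start: joints at [67.288, 7.093, 94.555, -0, 78.352, -4.733], TCP at [200.66, 618.24, 231.322] pointing down, gripper open.
Joint ranges: [-149.61, 149.61], [-58.7, 133.49], [1.44, 155.28], [-77.14, 257.14], [18.33, 153.61], [-166.67, 166.67]. Speed limits (degrees/s): [147.25, 147.25, 180, 180, 180, 180].

### API

Orientations are given as [roll, pitch, yaw] about the fixed x, y, z axes, in that order (R = Rz(yaw) Ry(pitch) Rx(roll)).
In Python, from rig import sensors, viewer, arm, spotter gives the robot as it stands. The module is installed in compiled form; this text tells all that it offers.
- The arm moves only by the tool step_arm, never from a script. Its argument "moves" is a list of rows, each a list of 7 numbers: the closure in counts, from 0 (fully open) to 255 (shut), then the shift along the tool's x, y, z in m, then the turn, a rotation vector about the tool's x, y, z in degrees. In form: [[claw, x, y, z, rx, ry, rz], ...]. A call has 1 to 12 rows; each row is the pose to reach, as a shift and turn from the pose commanded when the call began, along the tool's axes at that moment; what a row does not reach only later rows make up. A row lasts 1/12 s, in which the tool goes at most 41.7 mm and 7.16 degrees, less where a joint would pass 70% of its speed; a pose out of reach is approached as far as the arm can. A call with a gripper value outside its range is refused whole. The fingers move at their own pace and stop on an object; "newtons" is the grip in N (left out, the last holds). Time passes only in rows, so rows that repeat a pose let the fingers close. It gives the time, the measured TCP pose, the force and the opening at its end, in the units of the state.
- sensors.read_state(): the state, without advancing time (a new reading comes with each control period).
- viewer.capture(name): name is "side" or "top"; returns a dict with "frame" (420x560x3 uint8, red, green, blue), "fovy" (degrees; the focal length in pixels is half the picture's height over the tangent of half this angle, whatever the lens; pixels are square), "cx", "cy" (the principal point, pixels), "R" (3x3) and "t" (3): a world point X has camera coordinates R X + t. Camera axes: x right, y down, z forward; pixel columns grow to the right and rows downward; lengths in mm; the calibration is good to about 2 mm. A picture is of the moment at which its call begins. There is no depth.
- arm.finish_job(): hands the job in, once; it reports no verdict.
Trained networks look in a picture, given as the dict that the camera call returned (one of the last four; its "shot" number tells which), for a name from the list of things; names that differ only in an ending like _2 or _b are one class to them, and where a whole thing is asked for, a point or a joint stands for the part that bears it (a point fixed in the world has none). Each returns a list of dicts, best first, with "score" (0 to 1); they miss things now and then, are a little off and sometimes report something else, mostly with a low value. They report only what shows in the picture. A call takes as long as a camera call. They do not tell look-alikes from the thing itself.
- spotter.cut_out(thing, picture): "pixels" (420x560 bool, what is visible of it) and "centre" ([column, row] in pixels, amid what is visible of it).
- spotter.spot_point(thing, picture): "centre" ([column, row] in pixels: a listed point, or the origin of a listed thing).
The state is a dict: "t": time; "q": joint angles; "qvel": joint speeds; "joint_torque": joint torques, N m; "tcp_pos": TCP position; "tcp_rot": TCP orientation; "contact_force": force on the tool from outside, world axes, zero at the start; "moment": the same for the moment, N m; "opening": opening from 0.0 (shut) to 1.0 (fully open).
Only numpy, scipy, OpenCV 4.12 (cv2) and the standard library are available. Lean on these libraries where they do the work, as an engineer would, in place of code of your own. Each camera call takes 0.05 s, during which the arm holds its last target.

### The job

Log the next sample for the camera: point down at the red-capped vial with the fingertips, about 3 cm above its cap, for two seconds, then point in the same way at the free tray pocket, the one with the yellow ring, then press the green key fully down and let it go. Touch none of the vials, nor the tray and its ring, and move nothing else on the bench. Do not press the white key, and between the points travel well above the caps: never bring the fingertips low over any other vial, or the camera logs the wrong one.

Things in the scene. Friction and masses are not known exactly. Their poses are not given: they have to be found in the camera images.
- vial_red: amber glass vial, 26 mm across, 60 mm tall in all, with a red screw cap 23 mm across (its top 14 mm); loose, about 30 g, upright. Origin at the centre of its underside, z up: the cap's top centre is 60 mm above it. Stands on the white paper sheet (6 mm thick, about 170 x 170 mm), at least 65 mm from the next vial. The only vial with a red cap: the one to point at.
- vial_blue: amber glass vial, 26 mm across, 60 mm tall in all, with a blue screw cap 23 mm across (its top 14 mm); loose, about 30 g, upright. Origin at the centre of its underside, z up: the cap's top centre is 60 mm above it. Stands on the white paper sheet (6 mm thick, about 170 x 170 mm), at least 65 mm from the next vial.
- vial_white: amber glass vial, 26 mm across, 60 mm tall in all, with a white screw cap 23 mm across (its top 14 mm); loose, about 30 g, upright. Origin at the centre of its underside, z up: the cap's top centre is 60 mm above it. Stands on the white paper sheet (6 mm thick, about 170 x 170 mm), at least 65 mm from the next vial.
- tray_vial1: amber glass vial, 26 mm across, 60 mm tall in all, with a blue screw cap 23 mm across (its top 14 mm); loose, about 30 g, upright. Origin at the centre of its underside, z up: the cap's top centre is 60 mm above it. Stands 36 mm deep in one of the four pockets of the aluminium tray, its cap's top 24 mm above the tray's top face.
- tray_vial2: amber glass vial, 26 mm across, 60 mm tall in all, with a blue screw cap 23 mm across (its top 14 mm); loose, about 30 g, upright. Origin at the centre of its underside, z up: the cap's top centre is 60 mm above it. Stands 36 mm deep in one of the four pockets of the aluminium tray, its cap's top 24 mm above the tray's top face.
- tray_vial3: amber glass vial, 26 mm across, 60 mm tall in all, with a blue screw cap 23 mm across (its top 14 mm); loose, about 30 g, upright. Origin at the centre of its underside, z up: the cap's top centre is 60 mm above it. Stands 36 mm deep in one of the four pockets of the aluminium tray, its cap's top 24 mm above the tray's top face.
- marker: flat yellow ring, 42 mm outside, 29 mm inside, 3 mm thick, fixed on top of the tray around the mouth of the one free pocket. Origin on the pocket's axis at the tray's top face (45 mm above the table), z up. The neighbouring pockets, all with vials, are 60 mm away centre to centre.
- tray: fixed aluminium sample tray, 130 x 130 x 45 mm, four round pockets 27 mm across and 36 mm deep in a 2 x 2 grid of 60 mm pitch. Origin at the centre of its underside.
- key_green_top (a point): centre of the top of the round green key (32 mm across) on the beige key pad: the store key. It is pressed straight down. The pad is fixed, 100 x 160 x 24 mm; its two keys stand in black housings 80 mm apart, either way round.
- key_green (a joint): travel of the green key: 0 up, 0.006 m fully down at about 5 N; a spring returns it. It counts as pressed beyond 0.004.
- key_white_top (a point): centre of the top of the white key (32 mm across), the erase key on the same pad: not to be pressed.
- key_white (a joint): travel of the white key, 0 up, 0.006 m fully down.
- carton: small white carton with a blue band, 40 x 60 x 85 mm tall, loose, 80 g, standing beyond the work. Origin at the centre of its underside.
- flask: conical glass flask, 72 mm across at the foot, 100 mm tall, loose, 120 g, standing beyond the work. Origin at the centre of its underside.
Mind the look-alikes: they are no part of the job. There is more than one size of the carton; the job needs the smaller.

How it is judged (in metres and radians):
On the way, in this order (a step that is already met when the one before it is completed fails the run):
1. the fingertips point at the red-capped vial from just above its cap for 1.5 s (horizontal distance between the grasp point and vial_red below 0.018 m and z of the grasp point in the frame of vial_red between 0.081 and 0.132 m), for 1.5 s.
2. the fingertips point at the free pocket with the yellow ring from just above it for 1.5 s (horizontal distance between the grasp point and marker below 0.018 m and z of the grasp point in the frame of marker between 0.021 and 0.072 m), for 1.5 s.
3. the green key is pressed down at least 4 mm (value of joint key_green above 0.004 m), for 0.05 s.
At the end, for the whole second after the job is handed in: Both keys are up (under 1.5 mm down); every vial, the carton and the flask are at rest, upright within 0.15 rad and within 8 mm of their start. Before that, the fingertips dwelt 1.5 s each over the red cap and the ringed pocket (18 mm sideways, 2 to 53 mm above), then pressed the green key (value of joint each of key_green, key_white below 0.0015 m and distance of each of vial_red, vial_blue, vial_white, tray_vial1, tray_vial2, tray_vial3, carton, flask from where it was at the start of the episode below 0.008 m and angle between each of vial_red, vial_blue, vial_white, tray_vial1, tray_vial2, tray_vial3, carton, flask's own z axis and vertical below 0.15 rad and linear speed of each of vial_red, vial_blue, vial_white, tray_vial1, tray_vial2, tray_vial3, carton, flask below 0.02 m/s); the robot touches nothing.
It fails at once if a vial is touched (contact force between any of the fingers, the arm and vial_red above 0.3 N or contact force between any of the fingers, the arm and vial_blue above 0.3 N or contact force between any of the fingers, the arm and vial_white above 0.3 N or contact force between any of the fingers, the arm and tray_vial1 above 0.3 N or contact force between any of the fingers, the arm and tray_vial2 above 0.3 N or contact force between any of the fingers, the arm and tray_vial3 above 0.3 N).
It fails at once if the tray or its ring is touched (contact force between any of the fingers, the arm and tray above 0.3 N or contact force between any of the fingers, the arm and marker above 0.3 N).
It fails at once if a vial, the carton or the flask is moved by more than 10 mm, lifted or tipped (distance of any of vial_red, vial_blue, vial_white, tray_vial1, tray_vial2, tray_vial3, carton, flask from where it was at the start of the episode above 0.01 m or angle between any of vial_red, vial_blue, vial_white, tray_vial1, tray_vial2, tray_vial3, carton, flask's own z axis and vertical above 0.25 rad).
It fails at once if the white key is pressed (value of joint key_white above 0.003 m).
It fails at once if the fingertips come low (under about 53 mm) over any other vial's cap ((horizontal distance between the grasp point and vial_blue below 0.018 m and z of the grasp point in the frame of vial_blue between 0.081 and 0.132 m) or (horizontal distance between the grasp point and vial_white below 0.018 m and z of the grasp point in the frame of vial_white between 0.081 and 0.132 m) or (horizontal distance between the grasp point and tray_vial1 below 0.018 m and z of the grasp point in the frame of tray_vial1 between 0.081 and 0.132 m) or (horizontal distance between the grasp point and tray_vial2 below 0.018 m and z of the grasp point in the frame of tray_vial2 between 0.081 and 0.132 m) or (horizontal distance between the grasp point and tray_vial3 below 0.018 m and z of the grasp point in the frame of tray_vial3 between 0.081 and 0.132 m)).
It also fails if it takes over 56 s, if anything falls off the work surface, if the arm or the gripper's body presses on something with over 40 N, if the wrist force passes 120 N, or if a joint passes its speed limit or range.

## Working session

There is one attempt and no reset: what is moved stays moved. The work goes in short steps, Python scripts to look and compute and a tool call to move; the robot and the scene stay as the last step left them, time stands still between calls to the robot, and variables do not carry over. Pictures are saved under pics/ and viewed, and the job is handed in when it is done.

Besides the shell and the picture viewer there is one more tool, called after ">>>" as a command line: name --pt "numbers of a row" for each row, then --argument value for the rest. step_arm: Moves the arm, as the interface text tells. Its arguments: {"type":"object","properties":{"moves":{"type":"array"},"newtons":{"type":"number"}},"required":["moves"]}

```bash
mkdir -p pics; python3 - <<'E'
from rig import sensors, viewer
import cv2,pickle
print(sensors.read_state())
for n in("top","side"):
    p=viewer.capture(n); cv2.imwrite(f"pics/{n}0.png",p["frame"][:,:,::-1]); pickle.dump(p,open(n+".pkl","wb"))
    print({k:v for k,v in p.items() if k!="frame"})
E
```

```text
{'t': 0.0, 'q': array([ 6.72891507e+01,  7.13259721e+00,  9.46338326e+01, -5.22301833e-04,
        7.83545242e+01, -4.73177805e+00]), 'qvel': array([ 0.05233389,  0.04341677, -0.03620508,  0.02259411,  0.00572804,
       -0.00527889]), 'joint_torque': array([-1.69029317e-05, -4.23607779e+01, -3.65454197e+01, -1.46784641e-04,
        6.87214429e-03,  4.53896223e-05]), 'tcp_pos': array([200.41482339, 617.67704539, 230.06576922]), 'tcp_rot': array([-1.79879416e+02, -9.46805262e-03,  1.62021025e+02]), 'contact_force': array([0.45101341, 0.54777148, 0.16833225]), 'moment': array([-0.00026567, -0.03288633,  0.00952319]), 'opening': 0.9976476123168808}
{'fovy': 50.82731467383054, 'cx': 278.0394337161043, 'cy': 209.33218522126063, 'R': array([[ 2.64492840e-02, -9.99649025e-01,  1.50408201e-03],
       [-9.97642172e-01, -2.64914441e-02, -6.33111399e-02],
       [ 6.33287646e-02,  1.73998682e-04, -9.97992704e-01]]), 't': array([ -11.11958244,  573.71497368, 1048.30566823]), 'shot': 1}
{'fovy': 56.408195647803026, 'cx': 276.0046587430755, 'cy': 202.99361503710637, 'R': array([[ 0.7552705 , -0.6550702 , -0.02120126],
       [-0.45626587, -0.50228391, -0.73452864],
       [ 0.47051877,  0.56444123, -0.6782464 ]]), 't': array([-432.3902994 ,  307.67975059,  538.93811672]), 'shot': 2}
```

View pics/top0.png

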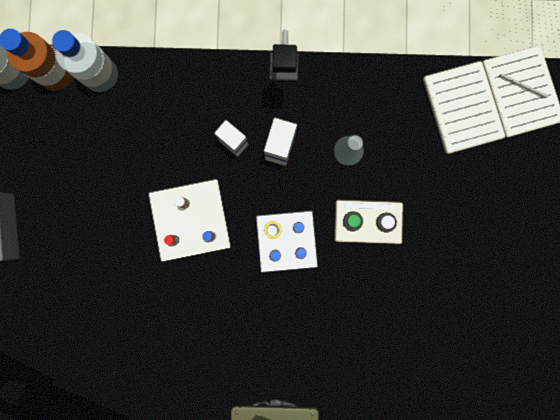

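View pics/side0.png

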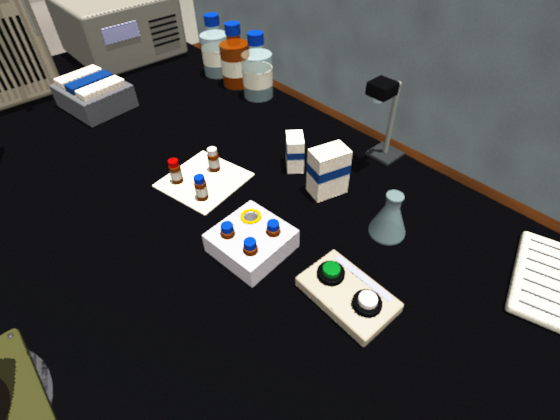

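The top view shows the red cap at about (169,240), the ring at (272,230), the green key at (353,221) and the white key at (388,222). The arm is out of frame. Next I'll triangulate.

```bash
cat > h.py <<'E'
import numpy as np
def ray(p,px):
    f=210/np.tan(np.radians(p["fovy"]/2)); d=np.array([(px[0]-p["cx"])/f,(px[1]-p["cy"])/f,1])
    R=p["R"]; return -R.T@p["t"], R.T@d
def atz(p,px,z):
    o,d=ray(p,px); return o+d*(z-o[2])/d[2]
def tri(pa,a,pb,b):
    A=[];B=[]
    o1,d1=ray(pa,a);o2,d2=ray(pb,b)
    s=np.linalg.lstsq(np.c_[d1,-d2],o2-o1,rcond=None)[0]
    x,y=o1+s[0]*d1,o2+s[1]*d2
    return (x+y)/2,np.linalg.norm(x-y)
def proj(p,X):
    f=210/np.tan(np.radians(p["fovy"]/2)); c=p["R"]@np.array(X,float)+p["t"]; return np.array([p["cx"]+f*c[0]/c[2],p["cy"]+f*c[1]/c[2]])
E
python3 - <<'E'
from rig import viewer,spotter
from h import *
import cv2
np.set_printoptions(precision=1,suppress=True)
T=viewer.capture("top");S=viewer.capture("side")
for n in ["vial_red","vial_blue","vial_white","tray_vial1","marker","key_green_top","key_white_top","carton","flask"]:
    a=spotter.spot_point(n,T);b=spotter.spot_point(n,S)
    print(n,[(np.array(x["centre"]),round(x["score"],2)) for x in a[:4]],[(np.array(x["centre"]),round(x["score"],2)) for x in b[:4]])
    if a and b: print("   ",*tri(T,a[0]["centre"],S,b[0]["centre"]))
def cen(p,lo,hi,win):
    h=cv2.cvtColor(p["frame"],cv2.COLOR_RGB2HSV); m=cv2.inRange(h,lo,hi)
    x0,y0,x1,y1=win; mm=np.zeros_like(m); mm[y0:y1,x0:x1]=m[y0:y1,x0:x1]
    y,x=np.nonzero(mm); return np.array([(x.min()+x.max())/2,(y.min()+y.max())/2]),np.array([x.mean(),y.mean()]),len(x)
for n,lo,hi,wt,ws in [("ring",(20,100,100),(35,255,255),(255,215,290,245),(235,200,268,228)),("green",(45,100,50),(80,255,255),(335,205,372,238),(312,255,350,285)),("red",(0,180,120),(5,255,255),(155,225,185,250),(160,150,190,185)),]:
    a=cen(T,lo,hi,wt);b=cen(S,lo,hi,ws);print(n,a,b,*tri(T,a[0],S,b[0]),*tri(T,a[1],S,b[1]))
    for z in (66,48,40): print(z,atz(T,a[1],z))
cv2.imwrite("pics/zt.png",cv2.resize(T["frame"][180:280,140:410,::-1],None,fx=2.9,fy=2.9,interpolation=cv2.INTER_CUBIC))
cv2.imwrite("pics/zs.png",cv2.resize(S["frame"][140:350,150:410,::-1],None,fx=2.8,fy=2.8,interpolation=cv2.INTER_CUBIC))
E
```

```text
vial_red [(array([168.8, 240.9]), 0.66)] [(array([178.8, 180.4]), 0.74)]
    [494.6 266.1   1.6] 8.971210448647197
vial_blue [(array([208.4, 235.2]), 0.67)] [(array([214.3, 171.2]), 0.67), (array([201.5, 195.3]), 0.6)]
    [518.7 152.3  81.7] 27.629487495049855
vial_white [(array([234.1, 142.2]), 0.69), (array([185.2, 202.6]), 0.52)] [(array([213.7, 172.6]), 0.65), (array([365.4, 298.4]), 0.43)]
    [634.  143.5  64.2] 190.7736721799364
tray_vial1 [(array([276.4, 256.1]), 0.64), (array([301.7, 251.8]), 0.43), (array([298.3, 227.4]), 0.39)] [(array([273.6, 246.1]), 0.79), (array([232.5, 247.4]), 0.58), (array([254. , 262.3]), 0.52)]
    [492.7 -22.2  16.7] 83.00051573140057
marker [(array([269.5, 227.9]), 0.59)] []
key_green_top [(array([355.5, 222.7]), 0.63), (array([274.9, 254.2]), 0.6)] [(array([333.1, 267.7]), 0.48)]
    [ 545.9 -177.8   52.9] 1.8203878499905364
key_white_top [(array([386.8, 223.6]), 0.55)] [(array([369.9, 298.1]), 0.72), (array([276.2, 242.2]), 0.56)]
    [ 547.2 -253.8   46.8] 5.6124636023704655
carton [(array([280.2, 148.6]), 0.81), (array([231.3, 143.6]), 0.58
[... 322 characters left out ...]
6.]), array([250.3, 216.3]), 139) [524.2  17.9  46.7] 3.1247666135240375 [524.6  17.4  46. ] 3.199970767764713
66 [525.6  16.3  66. ]
48 [525.9  16.5  48. ]
40 [526.1  16.6  40. ]
green (array([353.5, 220.5]), array([353.4, 220.6]), 152) (array([331. , 269.5]), array([331. , 269.3]), 280) [ 549.7 -173.6   40.9] 2.6149712476986613 [ 549.5 -173.5   41.5] 2.362163871289741
66 [ 549.4 -170.1   66. ]
48 [ 550.2 -173.2   48. ]
40 [ 550.5 -174.5   40. ]
red (array([169., 240.]), array([169. , 239.9]), 67) (array([172.5, 162. ]), array([172.7, 162. ]), 98) [492.1 253.6  64. ] 3.540475296120662 [492.4 253.6  63.8] 3.3599268011984655
66 [494.  252.2  66. ]
48 [493.7 256.6  48. ]
40 [493.6 258.6  40. ]
```

Heights agree: ring about 47, red cap about 64–66, green key about 41. Targets are red (493,253), ring (525,17) and key (550,-174). I'll shut the fingers and travel high, doing half the way first to check the axes.

>>> step_arm --pt "255 -0.03 -0.02 0 0 0 0" --pt "255 -0.06 -0.04 0 0 0 0" --pt "255 -0.09 -0.06 0 0 0 0" --pt "255 -0.12 -0.08 0 0 0 0" --pt "255 -0.15 -0.1 0 0 0 0" --pt "255 -0.18 -0.12 0 0 0 0" --pt "255 -0.2 -0.13 0 0 0 0" --pt "255 -0.2 -0.13 0 0 0 0" --newtons 20

```text
t: 1.77
tcp_pos: [353.3, 430.2, 231.6]
tcp_rot: [-180.0, 0.1, 161.8]
contact_force: [-0.2, -0.6, 1.1]
opening: -0.003
```

>>> step_arm --pt "255 -0.03 -0.02 0 0 0 0" --pt "255 -0.06 -0.04 0 0 0 0" --pt "255 -0.09 -0.06 0 0 0 0" --pt "255 -0.12 -0.08 0 0 0 0" --pt "255 -0.15 -0.1 0 0 0 0" --pt "255 -0.175 -0.116 0 0 0 0" --pt "255 -0.188 -0.125 0 0 0 0" --pt "255 -0.188 -0.125 0 0 0 0" --pt "255 -0.188 -0.125 0 0 0 0"

```text
t: 2.52
tcp_pos: [491.1, 256.1, 231.3]
tcp_rot: [180.0, -0.0, 161.9]
contact_force: [-1.7, 0.5, -0.3]
opening: -0.001
```

```bash
python3 - <<'E'
from rig import viewer,sensors
from h import *
import cv2
s=sensors.read_state();print(s["tcp_pos"],s["tcp_rot"])
for n in("top","side"):
    p=viewer.capture(n);print(n,proj(p,s["tcp_pos"]),proj(p,[493,253,66]))
    cv2.imwrite(f"pics/{n}1.png",p["frame"][:,:,::-1])
E
```

```text
[491.07265627 256.06911382 231.27789204] [ 1.79978346e+02 -3.55234638e-02  1.61949862e+02]
top [145.87468555 241.81789839] [168.64743883 240.28753462]
side [154.99352461  91.93890129] [173.63084006 161.16693806]
```

View pics/side1.png

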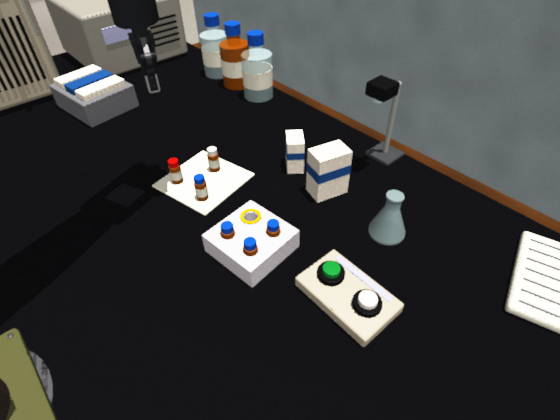

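The fingertips show at (153,92), against (155,92) predicted, so the calibration agrees. Descending over the red cap to a TCP height of about 97 and dwelling.

>>> step_arm --pt "255 -0.002 -0.002 0.03 0 0 0" --pt "255 -0.002 -0.002 0.06 0 0 0" --pt "255 -0.002 -0.002 0.09 0 0 0" --pt "255 -0.002 -0.002 0.11 0 0 0" --pt "255 -0.002 -0.002 0.125 0 0 0" --pt "255 -0.002 -0.002 0.134 0 0 0" --pt "255 -0.002 -0.002 0.134 0 0 0" --pt "255 -0.002 -0.002 0.134 0 0 0"

```text
t: 3.28
tcp_pos: [491.9, 254.2, 97.5]
tcp_rot: [180.0, -0.0, 162.1]
contact_force: [-0.9, -0.4, -0.5]
opening: 0.0
```

```bash
python3 - <<'E'
from rig import viewer,sensors
import cv2,numpy as np
a=[cv2.resize(viewer.capture(n)["frame"][y:y+140,x:x+185,::-1],None,fx=2.1,fy=2.1) for n,x,y in(("top",90,150),("side",90,70))]
cv2.imwrite("pics/d1.png",np.hstack(a))
E
```

```text
(no output)
```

View pics/d1.png

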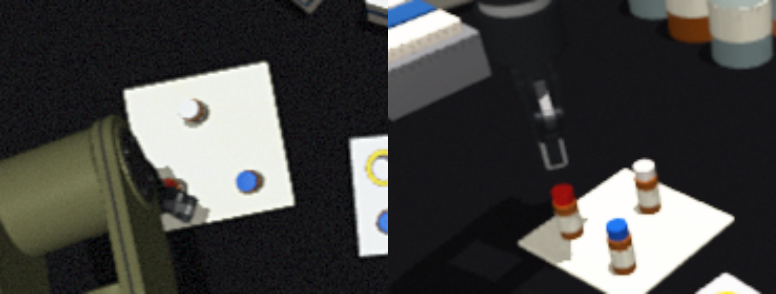

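```bash
python3 - <<'E'
from rig import viewer,sensors
from h import *
import cv2
s=sensors.read_state();t=s["tcp_pos"];print(t,s["q"])
a=[]
for n,x,y in(("top",130,205),("side",140,100)):
    p=viewer.capture(n)
    for dz in(0,19,73,120): print(n,dz,proj(p,t+[0,0,dz]))
    im=np.ascontiguousarray(cv2.resize(p["frame"][y:y+70,x:x+80,::-1],None,fx=5,fy=5,interpolation=cv2.INTER_CUBIC))
    im=cv2.convertScaleAbs(im,alpha=2)
    for dz in(0,19,73):
        c=(proj(p,t+[0,0,dz])-[x,y]+.5)*5
        cv2.circle(im,tuple(int(v) for v in c),4,(255,0,255),1)
    a.append(im)
cv2.imwrite("pics/d2.png",np.hstack(a))
E
```

```text
[493.12324476 254.26197531  99.00741371] [ 2.17303602e+01  1.97031243e+00  1.13380989e+02  4.55272542e-03
  6.44906957e+01 -5.03308455e+01]
top 0 [164.42951001 240.31475764]
top 19 [162.20284508 240.37278987]
top 73 [155.36662128 240.55095827]
top 120 [148.72001162 240.72418487]
side 0 [170.35666834 148.57647291]
side 19 [168.53605714 141.18686831]
side 73 [163.04056955 118.88145778]
side 120 [157.82967429  97.73116745]
```

View pics/d2.png

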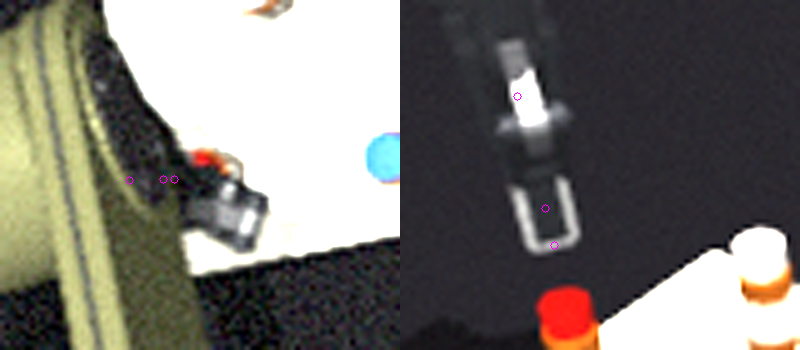

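The side view matches: the tip is at the predicted (170,149), directly over the red cap. What sticks out in the top view is a finger knuckle. Dwelling.

>>> step_arm --pt "255 0 0 0 0 0 0" --pt "255 0 0 0 0 0 0" --pt "255 0 0 0 0 0 0" --pt "255 0 0 0 0 0 0" --pt "255 0 0 0 0 0 0" --pt "255 0 0 0 0 0 0" --pt "255 0 0 0 0 0 0" --pt "255 0 0 0 0 0 0" --pt "255 0 0 0 0 0 0" --pt "255 0 0 0 0 0 0" --pt "255 0 0 0 0 0 0" --pt "255 0 0 0 0 0 0"

```text
t: 4.48
tcp_pos: [492.3, 253.4, 97.3]
tcp_rot: [180.0, 0.0, 162.0]
contact_force: [0.6, 0.1, -0.6]
opening: 0.001
```

>>> step_arm --pt "255 0 0 0 0 0 0" --pt "255 0 0 0 0 0 0" --pt "255 0 0 0 0 0 0" --pt "255 0 0 0 0 0 0" --pt "255 0 0 0 0 0 0" --pt "255 0 0 0 0 0 0" --pt "255 0 0 0 0 0 0" --pt "255 0 0 0 0 0 0" --pt "255 0 0 0 0 0 0" --pt "255 0 0 0 0 0 0" --pt "255 0 0 0 0 0 0" --pt "255 0 0 0 0 0 0"

```text
t: 5.48
tcp_pos: [492.3, 253.4, 97.3]
tcp_rot: [-180.0, 0.0, 162.0]
contact_force: [0.3, -0.2, 0.3]
opening: -0.0
```

>>> step_arm --pt "255 0 0 -0.03 0 0 0" --pt "255 0 0 -0.06 0 0 0" --pt "255 0 0 -0.09 0 0 0" --pt "255 0 0 -0.12 0 0 0" --pt "255 0 0 -0.134 0 0 0" --pt "255 0 0 -0.134 0 0 0" --pt "255 0 0 -0.134 0 0 0"

```text
t: 6.07
tcp_pos: [492.4, 253.5, 231.3]
tcp_rot: [180.0, 0.0, 162.0]
contact_force: [-0.4, -0.2, -0.8]
opening: -0.002
```

>>> step_arm --pt "255 -0.013 -0.027 0 0 0 0" --pt "255 -0.026 -0.054 0 0 0 0" --pt "255 -0.039 -0.081 0 0 0 0" --pt "255 -0.052 -0.107 0 0 0 0" --pt "255 -0.065 -0.134 0 0 0 0" --pt "255 -0.078 -0.161 0 0 0 0" --pt "255 -0.091 -0.188 0 0 0 0" --pt "255 -0.104 -0.215 0 0 0 0" --pt "255 -0.104 -0.215 0 0 0 0" --pt "255 -0.104 -0.215 0 0 0 0" --pt "255 -0.104 -0.215 0 0 0 0"

```text
t: 6.98
tcp_pos: [523.8, 17.2, 229.0]
tcp_rot: [-180.0, -0.2, 162.0]
contact_force: [0.2, -0.5, -1.3]
opening: -0.002
```

>>> step_arm --pt "255 0 0 0.03 0 0 0" --pt "255 0 0 0.06 0 0 0" --pt "255 0 0 0.09 0 0 0" --pt "255 0 0 0.115 0 0 0" --pt "255 0 0 0.13 0 0 0" --pt "255 0 0 0.14 0 0 0" --pt "255 0 0 0.15 0 0 0" --pt "255 0 0 0.15 0 0 0" --pt "255 0 0 0.15 0 0 0"

```text
t: 7.73
tcp_pos: [525.0, 17.3, 81.4]
tcp_rot: [180.0, -0.0, 162.1]
contact_force: [0.9, -0.2, 0.7]
opening: -0.004
```

```bash
python3 - <<'E'
from rig import viewer,sensors
from h import *
import cv2
s=sensors.read_state();t=s["tcp_pos"];print(t)
a=[]
for n,x,y in(("top",240,195),("side",205,165)):
    p=viewer.capture(n)
    im=np.ascontiguousarray(cv2.resize(p["frame"][y:y+90,x:x+95,::-1],None,fx=4,fy=4,interpolation=cv2.INTER_CUBIC))
    for X in(t,t*[1,1,0]+[0,0,45]):
        c=(proj(p,X)-[x,y]+.5)*4
        cv2.circle(im,tuple(int(v) for v in c),4,(255,0,255),1)
    a.append(im)
cv2.imwrite("pics/d3.png",np.hstack(a))
E
```

```text
[524.96018445  17.28347954  81.4363291 ]
```

View pics/d3.png

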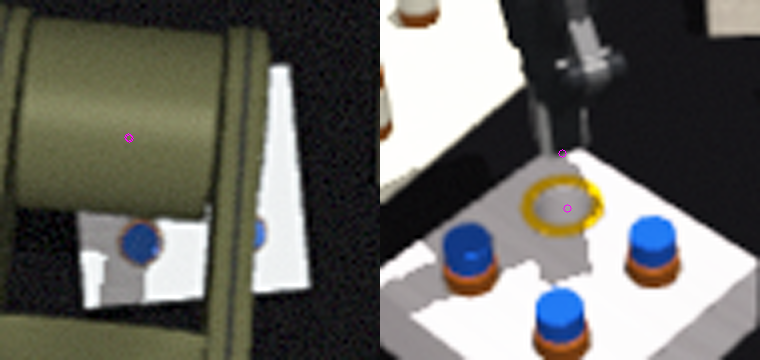

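The side view shows the tips above the ring. The point straight below them falls inside the ring, at zoomed (567,208), within a few mm of its centre. Dwelling, then going up.

>>> step_arm --pt "255 0 0 0 0 0 0" --pt "255 0 0 0 0 0 0" --pt "255 0 0 0 0 0 0" --pt "255 0 0 0 0 0 0" --pt "255 0 0 0 0 0 0" --pt "255 0 0 0 0 0 0" --pt "255 0 0 0 0 0 0" --pt "255 0 0 0 0 0 0" --pt "255 0 0 0 0 0 0" --pt "255 0 0 0 0 0 0" --pt "255 0 0 0 0 0 0" --pt "255 0 0 0 0 0 0"

```text
t: 8.83
tcp_pos: [524.8, 16.8, 81.3]
tcp_rot: [180.0, -0.0, 162.0]
contact_force: [-0.3, 0.7, 0.4]
opening: -0.0
```

>>> step_arm --pt "255 0 0 0 0 0 0" --pt "255 0 0 0 0 0 0" --pt "255 0 0 0 0 0 0" --pt "255 0 0 0 0 0 0" --pt "255 0 0 0 0 0 0" --pt "255 0 0 0 0 0 0" --pt "255 0 0 0 0 0 0" --pt "255 0 0 0 0 0 0" --pt "255 0 0 0 0 0 0" --pt "255 0 0 0 0 0 0" --pt "255 0 0 0 0 0 0" --pt "255 0 0 0 0 0 0"

```text
t: 9.83
tcp_pos: [524.8, 16.8, 81.3]
tcp_rot: [-180.0, -0.0, 162.0]
contact_force: [-0.4, 0.2, -0.4]
opening: 0.005
```

>>> step_arm --pt "255 0 0 -0.03 0 0 0" --pt "255 0 0 -0.06 0 0 0" --pt "255 0 0 -0.09 0 0 0" --pt "255 0 0 -0.12 0 0 0" --pt "255 0 0 -0.14 0 0 0" --pt "255 0 0 -0.14 0 0 0" --pt "255 0 0 -0.14 0 0 0"

```text
t: 10.42
tcp_pos: [525.6, 16.8, 222.8]
tcp_rot: [180.0, 0.2, 162.0]
contact_force: [0.5, 0.6, -1.5]
opening: 0.002
```

>>> step_arm --pt "255 -0.012 -0.025 0 0 0 0" --pt "255 -0.024 -0.05 0 0 0 0" --pt "255 -0.036 -0.075 0 0 0 0" --pt "255 -0.048 -0.1 0 0 0 0" --pt "255 -0.06 -0.125 0 0 0 0" --pt "255 -0.072 -0.15 0 0 0 0" --pt "255 -0.083 -0.173 0 0 0 0" --pt "255 -0.083 -0.173 0 0 0 0" --pt "255 -0.083 -0.173 0 0 0 0" --pt "255 -0.083 -0.173 0 0 0 0"

```text
t: 11.25
tcp_pos: [549.5, -172.7, 219.3]
tcp_rot: [180.0, -0.2, 162.0]
contact_force: [-0.5, 0.8, 0.1]
opening: -0.0
```

>>> step_arm --pt "255 0 0 0.03 0 0 0" --pt "255 0 0 0.06 0 0 0" --pt "255 0 0 0.09 0 0 0" --pt "255 0 0 0.12 0 0 0" --pt "255 0 0 0.14 0 0 0" --pt "255 0 0 0.16 0 0 0" --pt "255 0 0 0.16 0 0 0" --pt "255 0 0 0.16 0 0 0"

```text
t: 11.92
tcp_pos: [549.1, -171.7, 59.8]
tcp_rot: [180.0, -0.2, 162.1]
contact_force: [0.6, 0.4, 0.3]
opening: -0.001
```

```bash
python3 - <<'E'
from rig import viewer,sensors
from h import *
import cv2
s=sensors.read_state();t=s["tcp_pos"];print(t)
a=[]
for n,x,y in(("top",325,185),("side",290,215)):
    p=viewer.capture(n)
    im=np.ascontiguousarray(cv2.resize(p["frame"][y:y+120,x:x+125,::-1],None,fx=3,fy=3,interpolation=cv2.INTER_CUBIC))
    for X in(t,t*[1,1,0]+[0,0,41]):
        c=(proj(p,X)-[x,y]+.5)*3
        cv2.circle(im,tuple(int(v) for v in c),4,(255,0,255),1)
    a.append(im)
cv2.imwrite("pics/d4.png",np.hstack(a))
E
```

```text
[ 549.12305729 -171.74657164   59.79298337]
```

View pics/d4.png

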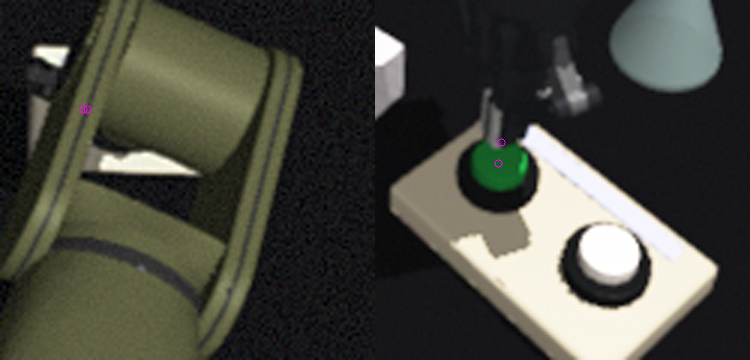

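The tips are centred over the green key. Pressing in small steps while watching the force.

>>> step_arm --pt "255 0 0 0.005 0 0 0" --pt "255 0 0 0.01 0 0 0" --pt "255 0 0 0.015 0 0 0" --pt "255 0 0 0.018 0 0 0" --pt "255 0 0 0.018 0 0 0" --pt "255 0 0 0.018 0 0 0"

```text
t: 12.52
tcp_pos: [550.6, -173.5, 43.7]
tcp_rot: [180.0, 0.0, 162.0]
contact_force: [-0.3, 0.6, 3.0]
opening: 0.0
```

>>> step_arm --pt "255 0 0 0.002 0 0 0" --pt "255 0 0 0.003 0 0 0" --pt "255 0 0 0.003 0 0 0" --pt "255 0 0 0.003 0 0 0"

```text
t: 12.85
tcp_pos: [550.7, -173.5, 40.7]
tcp_rot: [-180.0, 0.0, 162.0]
contact_force: [-0.1, 0.2, 4.5]
opening: -0.004
```

>>> step_arm --pt "255 0 0 0.001 0 0 0" --pt "255 0 0 0.002 0 0 0" --pt "255 0 0 0.002 0 0 0" --pt "255 0 0 0.002 0 0 0"

```text
t: 13.18
tcp_pos: [550.8, -173.5, 39.9]
tcp_rot: [-180.0, 0.0, 162.0]
contact_force: [-4.7, 1.9, 11.3]
opening: 0.0
```

>>> step_arm --pt "255 0 0 0.001 0 0 0" --pt "255 0 0 0.002 0 0 0" --pt "255 0 0 0.002 0 0 0" --pt "255 0 0 0.002 0 0 0"

```text
t: 13.52
tcp_pos: [550.9, -173.6, 39.7]
tcp_rot: [-180.0, -0.0, 162.0]
contact_force: [-8.3, 3.1, 22.1]
opening: -0.002
```

Force rises steeply at z≈40 (22 N), so this is the hard stop. Before that, 4.5 N fits nearly full travel. I'll take a picture while held, then release.

```bash
python3 - <<'E'
from rig import viewer
import cv2
p=viewer.capture("side")
cv2.imwrite("pics/d5.png",cv2.resize(p["frame"][225:345,290:410,::-1],None,fx=5,fy=5,interpolation=cv2.INTER_CUBIC))
E
```

```text
(no output)
```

View pics/d5.png

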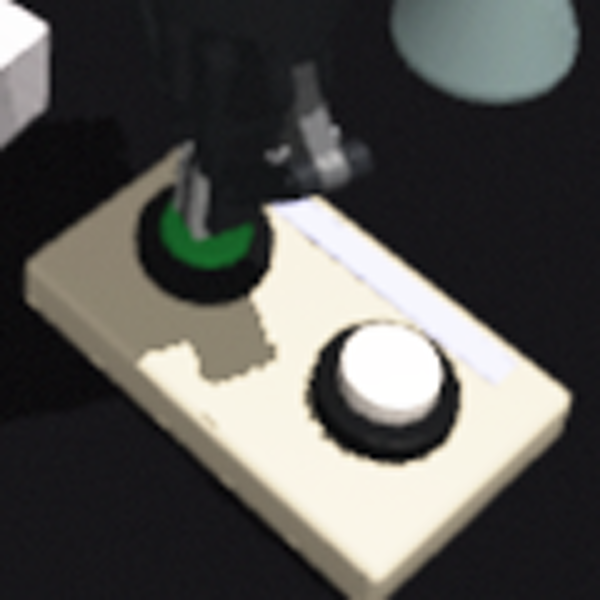

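>>> step_arm --pt "255 0 0 -0.01 0 0 0" --pt "255 0 0 -0.03 0 0 0" --pt "255 0 0 -0.06 0 0 0" --pt "255 0 0 -0.09 0 0 0" --pt "255 0 0 -0.12 0 0 0" --pt "255 0 0 -0.15 0 0 0" --pt "255 0 0 -0.18 0 0 0" --pt "255 0 0 -0.18 0 0 0" --pt "255 0 0 -0.18 0 0 0" --pt "255 0 0 -0.18 0 0 0"

```text
t: 14.4
tcp_pos: [549.7, -173.1, 214.9]
tcp_rot: [180.0, -0.1, 162.0]
contact_force: [0.2, -0.1, -0.3]
opening: -0.002
```

```bash
python3 - <<'E'
from rig import viewer
import cv2,pickle,numpy as np
p=viewer.capture("side")
q=pickle.load(open("side.pkl","rb"))
cv2.imwrite("pics/d6.png",cv2.resize(np.hstack([q["frame"][140:350,150:410,::-1],p["frame"][140:350,150:410,::-1]]),None,fx=1.5,fy=1.5))
E
```

```text
(no output)
```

View pics/d6.png

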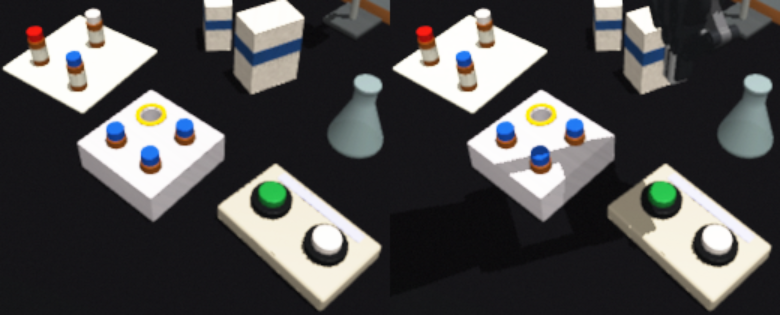

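The key showed flush with its housing while held, and it is up again after release. Nothing else has moved, so I'm handing in.

```bash
python3 -c "
from rig import arm
print(arm.finish_job())"
```

```text
the job is handed in; nothing more can be done
None
```

I pointed the shut fingertips at the red-capped vial, then at the free pocket with the yellow ring, then pressed and released the green key. The job was handed in at about 14.5 s; no verdict was reported.

- **Red cap:** the tips held about 31 mm above the cap for a little over 2 s.
- **Yellow-ring pocket:** the tips held about 36 mm above the tray's top face for a little over 2 s. The point straight below them fell inside the ring.
- **Travel:** between the points the tips stayed at about 220–230 mm height, well above the caps.
- **Green key:** it went to its hard stop. The spring read about 4.5 N just before the stop, and I pushed on to 22 N. A picture showed it flush with its housing while held and up again after release.

In the last side picture every vial, the flask, the cartons and the white key look as they did at the start, and the tool force was near zero. Part of the larger carton was hidden behind the gripper.

One measurement disagreed. The green key's top came out at about 41 mm from the colour centroids, but contact began at about 46 mm. I found it by force in small steps, and it had no consequence.

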